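Pin and bolt the bearing flange on the press bracket

ROBOT

A 7-joint arm with a two-finger parallel gripper is mounted at the origin on the work surface. World frame = base frame: x ahead of the robot, y to its left, z up, the work surface at z = 0. Lengths are in m, angles in rad, forces in N, time in s.
With the tool pointing down it reaches from about 0.425 to 0.925 m from the base axis. Payload 6.8 kg.
Tool frame: the origin (TCP) lies on the front face of the gripper's body, between the roots of the fingers; the fingertips stand 73 mm ahead of it and the grasp point (between the pads) lies 54 mm ahead of it; z points along the fingers, y is the line along which they close (so a half turn about z gives the same grasp; the last joint's range is limited). The gripper opens to 85 mm and grips with 20 to 120 N. Pads are 22 mm wide; open, the fingers measure 114 mm over their backs; the gripper's body (76 mm by 85 mm) begins 54 mm behind the grasp point. The pads swing forward as they close: fully open they stand 13 mm farther back than shut.
Start: joints at [-1.248, 0.477, 0.022, 1.555, -0.011, 1.109, -0.083], TCP at [0.282, 0.613, 0.304] pointing down, gripper open.
Joint ranges: [-2.96, 2.96], [-0.34, 2.1], [-1.41, 1.46], [0.24, 2.44], [-1.37, 4.51], [0.17, 1.92], [-2.96, 2.96]. Speed limits (rad/s): [2.39, 2.39, 3.14, 3.14, 3.14, 3.14, 3.14].

INTERFACE

Orientations are given as a unit quaternion [w, x, y, z].
In Python, from station import bot, optics gives the robot as it stands.
- The arm moves only by the tool drive_tool, never from a script. Its argument "deltas" is a list of rows, each an object with "gripper": the closure in counts, from 0 (fully open) to 255 (shut); "offset": the shift along the tool's x, y, z in units of 1000 mm (1.0 is 1000 mm), a list of three; "angular": the turn, a rotation vector about the tool's x, y, z in units of 45 degrees (1.0 is 45 degrees), a list of three. In form: [{"gripper": gripper, "offset": [dx, dy, dz], "angular": [rx, ry, rz]}, ...]. A call has 1 to 5 rows; each row is the pose to reach, as a shift and turn from the pose commanded when the call began, along the tool's axes at that moment; what a row does not reach only later rows make up. A row lasts 1/10 s, in which the tool goes at most 50 mm and 8.59 degrees, less where a joint would pass 70% of its speed; a pose out of reach is approached as far as the arm can. A call with a number of a shift or a turn outside -1 to 1 is refused whole. A call with a gripper value outside its range is refused whole. The fingers move at their own pace and stop on an object; "grip_force" is the grip in N (left out, the last holds). Time passes only in rows, so rows that repeat a pose let the fingers close. It gives the time, the measured TCP pose, the force, the opening and the grip force at its end, in the units of the state.
- bot.get_obs(): the state, without advancing time (a new reading comes with each control period).
- optics.read_camera(name): name is "scene" or "top"; returns the picture (400x640x3 uint8, blue, green, red); there is no depth.
- optics.camera_model(name): a dict with "fx", "fy", "cx", "cy" (pixels), "cam_to_world" (4x4, takes a point from camera to world coordinates). Camera axes: x right, y up, looking along -z (the intrinsics and any distortion apply to the point x, -y, -z); pixel columns grow to the right and rows downward; lengths in m; the calibration is good to about 2 mm. A picture is of the moment at which its call begins. camera_model takes no time and is no camera call.
- bot.hand_in(): hands the job in; it is judged then, once.
The state is a dict: "t": time; "q": joint angles; "joint_vel": joint speeds; "joint_torque": joint torques, N m; "eef_pos": TCP position; "tool_rot": TCP orientation; "contact_force": force on the tool from outside, world axes, zero at the start; "torque": the same for the moment, N m; "gripper_width": opening from 0.0 (shut) to 1.0 (fully open); "grasp_force": force on a finger pad.
Only numpy, scipy, OpenCV 4.12 (cv2) and the standard library are available. Lean on these libraries where they do the work, as an engineer would, in place of code of your own. Each camera call takes 0.05 s, during which the arm holds its last target. There are 200 camera calls.

TASK

The steel bearing flange on the sloping press bracket has swung round and sagged: turn it until its engraved mark faces the fixed pointer, then push the drift pin fully home through the flange's upper hole into the seat plate hidden beneath, feeling for its hole, so that the holes line up. With the pin in, drop the bolt fully home in the lower hole, leave both in place with their shoulders flush on the flange, let go, and leave the other things on the table where they are.

Things in the scene. Friction and masses are not known exactly. Their poses are not given: they have to be found in the camera images.
- bed: Grey guide frame 200 x 100 mm, fixed on the grey bracket, sloping 28 degrees to the table. Origin: centre of its upper face, 112 mm above the table. x points up the slope, y across it, z out of the face; pin and bolt go in along -z. Between its rails, flush with the face, is the dark seat plate, 20 mm thick, with two through holes 16 mm in diameter, 100 mm apart; open space below.
- bracket: Grey cast bracket under the bed, base 200 x 130 x 12 mm, fixed, origin at the centre of its underside. The seat plate is clamped fast in its guide at an unmeasured place: its holes lie at y = 0 and x = +50 mm and -50 mm of the bed, both shifted together by up to 4 mm up or down the slope. The flange covers them once it is turned; feel for them with the pin's tip.
- pointer (a point): Foremost tip of the fixed steel pointer at the upper edge of the bed, 84 mm up the slope from the bed's origin, 14 mm above the face; the pointer is 14 mm wide. Axes as the bed.
- flange_mark (a point): Middle of the black engraved line, 12 mm long, on the flange's top face, 68 mm from its middle at the outer end of the upper arm. Axes as flange_boss.
- flange (a joint): Turn of the flange (rad) about the bed's z, anticlockwise seen facing the bed positive; 0 = mark at pointer, bar along the bed's x. Starts at 0.35 to 0.75, stops at -0.25 and 0.95; friction holds it (0.08 N m). The flange is a steel bar 150 x 44 x 10 mm lying on the bed on a central spigot that it cannot leave. The spigot has play of 7 mm up and down the slope: unheld, the flange (0.5 kg) sags to the lower end, until the pin lifts it.
- flange_boss (a point): Centre of the top of the square boss in the middle of the flange: 30 x 30 mm, 22 mm high above a round collar 46 mm wide and 5 mm high, sides parallel to the flange's sides; a good place to grip and turn it. The boss top is 36 mm above the bed face. Its axes are the flange's: x along the bar to the marked end, z out of the face.
- flange_hole_upper (a point): Through hole 16 mm in diameter, 50 mm from the flange middle: centre of the mouth of the flange's upper hole (the marked arm), on the flange's top face, 10.5 mm above the bed face. Axes as flange_boss.
- flange_hole_lower (a point): Through hole 16 mm in diameter, 50 mm from the flange middle: centre of the mouth of the flange's lower hole, on the flange's top face, 10.5 mm above the bed face. Axes as flange_boss.
- drift_pin: Steel drift pin, about 140 g. Origin at the shoulder, z up along the pin to the handle. Above the origin a round handle 20 mm in diameter, 42 mm long; below it a shank 14.6 mm in diameter for 26 mm, then a taper down to a 5 mm tip 52 mm below the origin. It stands upright in one of the two sockets of the wooden block, the shoulder on the block's top.
- bolt: Steel bolt, about 80 g. Origin under the head, z up to the head. Round head 22 mm in diameter, 16 mm high with a dark socket; shank 13 mm in diameter and 40 mm long, chamfered over the last 5 mm to 8 mm. It stands upright in the other socket of the wooden block, the head's underside on the block's top.
- rack: Fixed light wood block 70 x 160 x 62 mm, origin at the centre of its underside; two upright sockets 17 mm square, 58 mm deep at y = -45 and +45 mm of its frame (tops 62 mm above the table). Pin and bolt may be in either.
- ink_tin: Ink tin 76 mm in diameter, 55 mm high, bystander, origin under its centre.
- cutter_box: Clear compartment box 140 x 220 x 35 mm, bystander, origin under its centre.
- lino_block: Brown block 120 x 160 x 18 mm, bystander, origin under its centre.

How it is judged:
On the way, in this order (a step that is already met when the one before it is completed fails the run):
1. the flange's mark faces the pointer (within 0.07 rad) (value of joint flange between -0.07 and 0.07 rad), for 0.2 s.
2. the drift pin is home in the upper hole, the flange lifted into line (z of drift_pin in the frame of bed between 0.006 and 0.0145 m and distance between drift_pin and flange_hole_upper below 0.006 m and angle between the z axis of drift_pin and the z axis of bed, either way round below 0.15 rad), for 0.2 s.
3. the bolt is home in the lower hole while the pin is still in (all of step 2 and z of bolt in the frame of bed between 0.006 and 0.0145 m and distance between bolt and flange_hole_lower below 0.006 m and angle between the z axis of bolt and the z axis of bed, either way round below 0.15 rad), for 0.2 s.
At the end, for the whole second after the job is handed in: Pin home in the flange's upper hole and bolt home in the lower: shoulders within 4 mm of the flange's top face and 6 mm of the holes' mouths, axes within 0.15 rad of the bed's normal; flange within 0.07 rad of its mark; pin and bolt at rest and released (all of step 1 and all of step 3 and linear speed of each of drift_pin, bolt below 0.02 m/s); the robot touches nothing.
It fails at once if the ink tin is moved more than 20 mm (distance of ink_tin from where it was at the start of the episode above 0.02 m).
It fails at once if the cutter box is moved more than 20 mm (distance of cutter_box from where it was at the start of the episode above 0.02 m).
It fails at once if the lino block is moved more than 20 mm (distance of lino_block from where it was at the start of the episode above 0.02 m).
It also fails if it takes over 64 s, if anything falls off the work surface, if the arm or the gripper's body presses on something with over 40 N, if the wrist force passes 120 N, or if a joint passes its speed limit or range.

## Working session

There is one attempt and no reset: what is moved stays moved. The work goes in short steps, Python scripts to look and compute and a tool call to move; the robot and the scene stay as the last step left them, time stands still between calls to the robot, and variables do not carry over. Pictures are saved under pics/ and viewed, at most 10 in all, crops included, and the job is handed in when it is done.

Besides the shell and the picture viewer there is one more tool, called after ">>>" as name([rows], argument=value, ...), one row to a line, values as JSON. drive_tool: Moves the arm, as the interface text tells. Its arguments: {"type":"object","properties":{"deltas":{"type":"array"},"grip_force":{"type":"number"}},"required":["deltas"]}

```bash
mkdir -p pics; ls; python3 - <<'E'
from station import bot, optics
import cv2,json
for n in("scene","top"):
    cv2.imwrite(f"pics/{n}0.png",optics.read_camera(n)); print({k:(v if not hasattr(v,'tolist') else v.tolist()) for k,v in optics.camera_model(n).items()})
print(bot.get_obs())
E
```

```text
pics
{'fx': 376.7263900603681, 'fy': 376.7263900603681, 'cx': 324.41753805112273, 'cy': 195.86504288157775, 'cam_to_world': [[0.17422147959104806, -0.5221609982262194, 0.8348621251323504, 1.2781556502810727], [0.9846793405424525, 0.08608598206693871, -0.15164366126037435, -0.13242056762475685], [0.007312479605885883, 0.8484910698545793, 0.5291591745581329, 0.5299531620625298], [0.0, 0.0, 0.0, 1.0]]}
{'fx': 425.2877144908479, 'fy': 425.2877144908479, 'cx': 313.54170455366193, 'cy': 198.27353564191606, 'cam_to_world': [[-0.019276840952673464, 0.9946582486661484, -0.10140696111843521, 0.5122364139266387], [-0.9998094738747396, -0.019488685415425408, -0.001098676974679452, -0.0024842403556363047], [-0.003069096479655915, 0.10136646142175962, 0.9948444205732018, 1.1359540257522611], [0.0, 0.0, 0.0, 1.0]]}
{'t': 0.1, 'q': array([-1.24808782,  0.47770425,  0.02236126,  1.55635328, -0.01150577,
        1.1092926 , -0.083103  ]), 'joint_vel': array([ 0.00038005, -0.00054954,  0.00074534, -0.00323895, -0.00315227,
        0.00011798,  0.00085962]), 'joint_torque': array([ 4.62111479e-03, -5.97756350e+01,  1.61383040e+00, -2.81950468e+01,
        1.29383476e-02,  5.12204570e-03, -2.99759654e-05]), 'eef_pos': array([0.28172178, 0.61294288, 0.30303175]), 'tool_rot': array([-1.14362070e-04,  2.13743311e-01,  9.76889520e-01, -8.06471662e-04]), 'contact_force': array([-0.19231565, -0.19077476,  0.43265465]), 'torque': array([0.00459107, 0.01590568, 0.024143  ]), 'grasp_force': 0.0, 'gripper_width': 1.0000616910148465}
```

View pics/scene0.png

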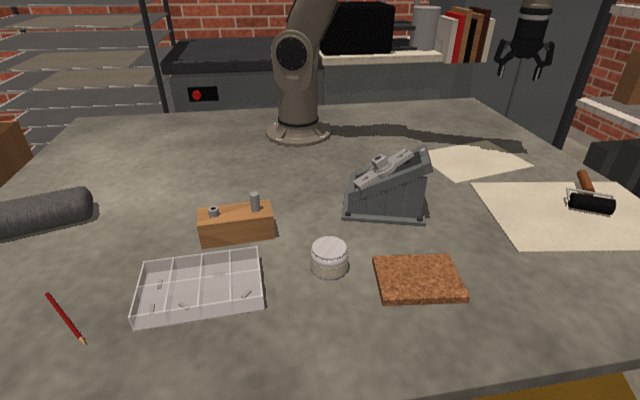

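View pics/top0.png

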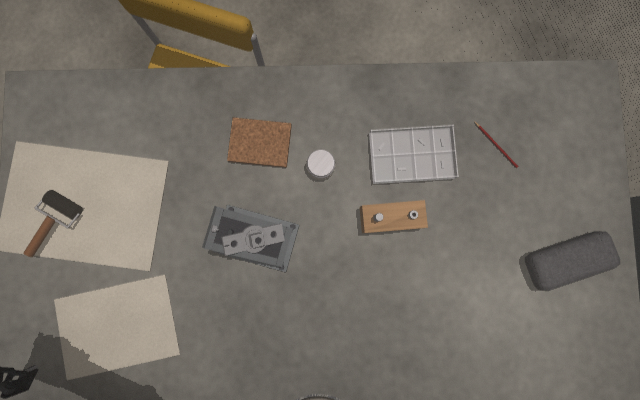

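The scene shot shows the bracket around (388,185), its high end to the right (+y) near (425,155). The rack is near (235,222), with the pin at (254,200) and the bolt at (213,212). In the top view the bed is around (250,240), the pin handle is at (379,217) and the bolt at (414,215). I'll enlarge both areas.

```bash
cat > h.py <<'E'
import numpy as np, cv2
from station import bot, optics
def crop(n,x0,y0,w,h,s,f,img=None):
    im=optics.read_camera(n) if img is None else img
    cv2.imwrite(f,cv2.resize(im[y0:y0+h,x0:x0+w],None,fx=s,fy=s,interpolation=cv2.INTER_CUBIC))
def proj(n,P):
    m=optics.camera_model(n);T=np.array(m["cam_to_world"]);p=(np.atleast_2d(P)-T[:3,3])@T[:3,:3]
    return np.c_[m["cx"]+m["fx"]*p[:,0]/-p[:,2], m["cy"]-m["fy"]*p[:,1]/-p[:,2]]
def ray(n,u,v):
    m=optics.camera_model(n);T=np.array(m["cam_to_world"])
    d=T[:3,:3]@np.array([(u-m["cx"])/m["fx"],-(v-m["cy"])/m["fy"],-1.]);return T[:3,3],d
def onz(n,u,v,z):
    o,d=ray(n,u,v);return o+d*(z-o[2])/d[2]
E
python3 - <<'E'
from h import *
t=cv2.imread("pics/top0.png");s=cv2.imread("pics/scene0.png")
a=cv2.resize(t[200:280,195:305],None,fx=7,fy=7,interpolation=cv2.INTER_CUBIC)
cv2.imwrite("pics/c1.png",a)
b=cv2.resize(s[140:230,335:435],None,fx=6,fy=6,interpolation=cv2.INTER_CUBIC)
cv2.imwrite("pics/c2.png",b)
c=cv2.resize(t[190:245,350:440],None,fx=6,fy=6,interpolation=cv2.INTER_CUBIC)
d=cv2.resize(s[180:250,190:280],None,fx=3,fy=3,interpolation=cv2.INTER_CUBIC)
e=np.zeros((330+210,540,3),np.uint8);e[:330]=c;e[330:,:270]=d
cv2.imwrite("pics/c3.png",e)
E
```

```text
(no output)
```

View pics/c1.png

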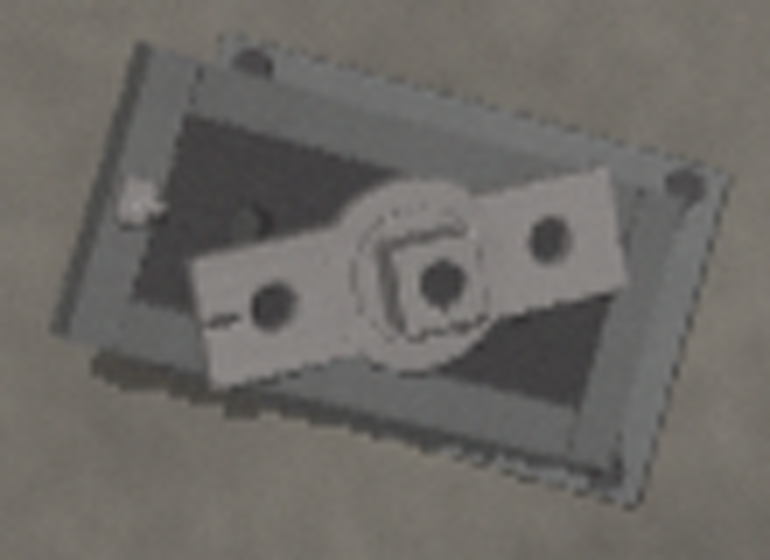

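View pics/c2.png

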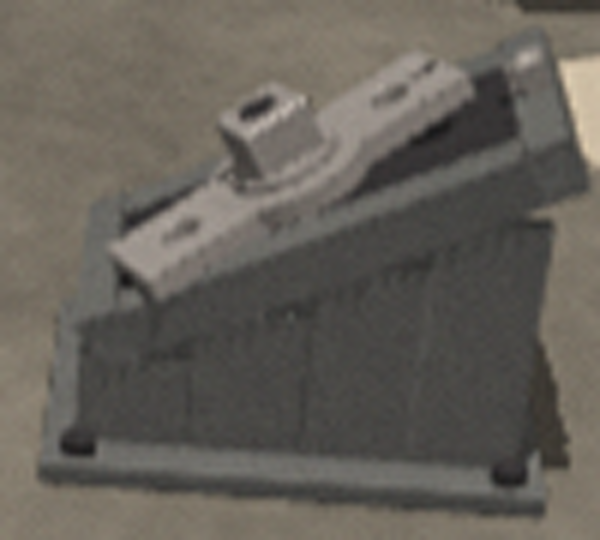

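View pics/c3.png

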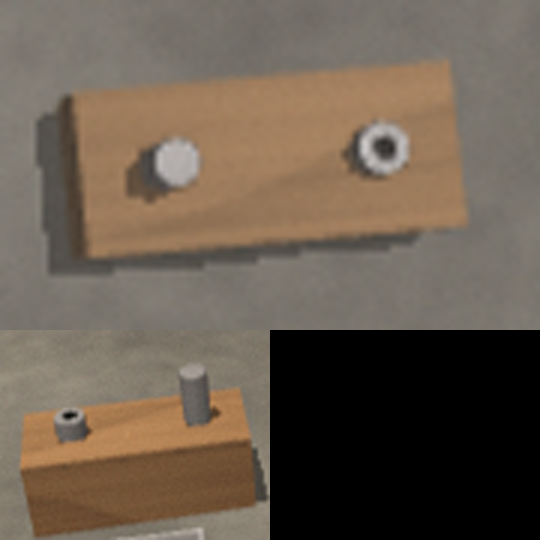

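The enlarged crops give me these pixel positions:
- **Flange, top crop:** upper hole (273,305), lower hole (550,240), boss hole (443,285), mark (222,320), pointer tip about (163,207). A seat hole is peeking out at (253,222).
- **Flange, scene crop:** upper hole (393,97), lower hole (183,232), boss hole (258,103), mark (427,68), pointer about (528,57).
- **Rack crop:** pin top (177,162), bolt head (383,148).

Next I'll fit the poses.

```bash
cat > fit.py <<'E'
from h import *
from scipy.optimize import least_squares
a=np.radians(28)
def bedT(x,y,yaw):
    X=np.array([np.cos(yaw)*np.cos(a),np.sin(yaw)*np.cos(a),np.sin(a)]);Y=np.array([-np.sin(yaw),np.cos(yaw),0])
    return np.c_[X,Y,np.cross(X,Y)],np.array([x,y,.112])
if __name__=="__main__":
    T=lambda u,v:(u/7+195,v/7+200); S=lambda u,v:(u/6+335,v/6+140)
    fl=[(.05,0,.0105),(-.05,0,.0105),(0,0,.036),(.068,0,.0105)]
    obs={"top":[T(273,305),T(550,240),T(443,285),T(222,320),T(163,207)],"scene":[S(393,97),S(183,232),S(258,103),S(427,68),S(524,60)]}
    def res(p,full=False):
        R,o=bedT(*p[:3]);c,s=np.cos(p[3]),np.sin(p[3]);r=[]
        L=[(c*f[0]-s*f[1]+p[4],s*f[0]+c*f[1],f[2]) for f in fl]+[(.084,0,.014)]
        W=np.array(L)@R.T+o
        for i,n in enumerate(obs): r.append(proj(n,W)-np.array(obs[n])+p[5+2*i:7+2*i])
        r=np.array(r)
        if full:return r
        return np.r_[r.ravel(),p[5:9]/1.,p[4]/.01]
    q=least_squares(res,[.42,.15,1.3,.5,-.004,0,0,0,0])
    print(np.round(q.x,4));print(np.round(res(q.x,True),1))
    R,o=bedT(*q.x[:3])
    # seat hole & base corners check
    m=optics.camera_model("top")
    oc,d=ray("top",*T(253,222)); t=((o-oc)@R[:,2])/(d@R[:,2]);print("seat hole in bed",(oc+d*t-o)@R)
    yaw=q.x[2];C=np.array([(x,y) for x in(.1,-.1) for y in(.065,-.065)])@np.array([[np.cos(yaw),np.sin(yaw)],[-np.sin(yaw),np.cos(yaw)]])
    print("base corners crop",np.round((proj("top",np.c_[C+o[:2],[.012]*4])-[195,200])*7))
    B=np.array([(x,y,0) for x in(.1,-.1) for y in(.05,-.05)])@R.T+o
    print("bed corners crop",np.round((proj("top",B)-[195,200])*7),np.round((proj("scene",B)-[335,140])*6))
    for n,u,v,z in(("top",177/6+350,162/6+190,.104),("top",383/6+350,148/6+190,.078),("scene",193/3+190,40/3+180,.104),("scene",69/3+190,84/3+180,.078)): print(n,onz(n,u,v,z).round(4))
    print("rack corners",[onz("top",u/6+350,v/6+190,.062).round(3)[:2] for u,v in((75,95),(450,62),(467,225),(88,256))])
E
python3 fit.py
```

```text
[ 0.5257  0.157   1.2789  0.4728 -0.0105  0.7746  0.2103  0.7997 -0.4106]
[[[ 0.3  0.3]
  [ 0.2  0.2]
  [-0.3 -0.3]
  [ 0.1 -0. ]
  [-1.1 -0.3]]

 [[-0.3 -0.6]
  [-0.  -0.5]
  [ 0.6  0.8]
  [ 0.3  0.3]
  [-1.4  0.5]]]
seat hole in bed [ 4.46020956e-02 -2.29035412e-03 -2.44781267e-17]
base corners crop [[110. 359.]
 [210.  27.]
 [622. 505.]
 [717. 169.]]
bed corners crop [[ 48. 334.]
 [137.  40.]
 [591. 465.]
 [669. 194.]] [[549.  26.]
 [580. 139.]
 [ 97. 205.]
 [ 82. 327.]]
top [ 0.5686 -0.1605  0.104 ]
top [ 0.5742 -0.2501  0.078 ]
scene [ 0.5714 -0.1576  0.104 ]
scene [ 0.5747 -0.2476  0.078 ]
rack corners [array([ 0.6  , -0.125]), array([ 0.611, -0.284]), array([ 0.542, -0.288]), array([ 0.532, -0.128])]
```

```bash
cat > fit2.py <<'E'
from fit import *
T=lambda u,v:(u/7+195,v/7+200); S=lambda u,v:(u/6+335,v/6+140)
fl=[(.05,0,.0105),(-.05,0,.0105),(0,0,.036),(.068,0,.0105)]
B=[(.1,.05,0),(.1,-.05,0)]
base=[(.1,-.065,.012),(-.1,.065,.012),(-.1,-.065,.012)]
obs={"top":[T(273,305),T(550,240),T(443,285),T(222,320),T(60,334),T(143,45),T(222,33),T(635,505),T(728,178)],
"scene":[S(393,97),S(183,232),S(258,103),S(427,68),S(548,28)]}
def pts(p):
    R,o=bedT(*p[:3]);c,s=np.cos(p[3]),np.sin(p[3])
    L=np.array([(c*f[0]+p[4],s*f[0],f[2]) for f in fl]+B)@R.T+o
    b=np.array(base);cy,sy=np.cos(p[2]),np.sin(p[2])
    bw=np.c_[cy*b[:,0]-sy*b[:,1]+o[0],sy*b[:,0]+cy*b[:,1]+o[1],b[:,2]]
    return {"top":np.r_[L,bw],"scene":L[:5]}
def res(p,full=False):
    P=pts(p);r=[proj(n,P[n])-np.array(obs[n])+p[5+2*i:7+2*i] for i,n in enumerate(obs)]
    return r if full else np.r_[r[0].ravel(),r[1].ravel(),p[5:9]]
q=least_squares(res,[.52,.15,1.28,.5,-.007,0,0,0,0],loss="soft_l1")
print(np.round(q.x,4));[print(np.round(r,1).tolist()) for r in res(q.x,True)]
R,o=bedT(*q.x[:3]);oc,d=ray("top",*(np.array(T(253,222))-0+q.x[5:7]));t=((o-oc)@R[:,2])/(d@R[:,2]);print("seat",(oc+d*t-o)@R)
E
python3 fit2.py
```

```text
[ 0.5252  0.1546  1.2784  0.4726 -0.0079  0.5898  0.3143  0.5481  0.0815]
[[0.1, 0.3], [0.1, 0.2], [-0.5, -0.3], [-0.1, -0.0], [-0.1, 0.5], [0.8, -0.2], [-0.2, -0.5], [-0.4, 0.4], [-0.0, -0.9]]
[[-0.5, -0.5], [-0.3, -0.5], [0.4, 0.9], [0.0, 0.3], [-0.2, -0.2]]
seat [ 4.54283906e-02 -1.68805455e-03  1.37623022e-16]
```

```bash
cat > nav.py <<'E'
from fit import *
from scipy.spatial.transform import Rotation as Ro, Slerp
BED=(.5252,.1546,1.2784); Rb,ob=bedT(*BED)
def bed2w(p): return Rb@np.array(p)+ob
def w2bed(p): return Rb.T@(np.array(p)-ob)
def cur():
    s=bot.get_obs();w=s["tool_rot"];return s["eef_pos"],Ro.from_quat([*w[1:],w[0]]),s
Rt=Ro.from_matrix(Rb@np.diag([1,-1,-1]))
def inbed(yaw=0): return Ro.from_matrix(Rb@Ro.from_euler('z',yaw).as_matrix()@np.diag([1,-1,-1]))
def down(th): return Ro.from_matrix(np.c_[[-np.sin(th),np.cos(th),0],[np.cos(th),np.sin(th),0],[0,0,-1]])
def plan(way,start=None):
    "way: list of (p,R,n calls)"
    p,R=start or cur()[:2]
    for p1,R1,n in way:
        p1=np.array(p1);sl=Slerp([0,1],Ro.concatenate([R,R1]));pa,Ra=p,R
        for i in range(1,n+1):
            pb=p+(p1-p)*i/n;Rb_=sl(i/n)
            print("off",(Ra.inv().apply(pb-pa)).round(4).tolist(),"ang",((Ra.inv()*Rb_).as_rotvec()/np.radians(45)).round(3).tolist())
            pa,Ra=pb,Rb_
        p,R=p1,R1
E
python3 - <<'E'
from nav import *
plan([(bed2w((-.0079,0,.17)),inbed(.4727),4),(bed2w((-.0079,0,.094)),inbed(.4727),1)])
print(bed2w((-.0079,0,.17)))
E
```

```text
off [-0.1062, -0.1002, 0.0113] ang [-0.132, 0.094, 0.299]
off [-0.1268, -0.0729, -0.0063] ang [-0.132, 0.094, 0.299]
off [-0.1391, -0.04, -0.0221] ang [-0.132, 0.094, 0.299]
off [-0.1421, -0.0038, -0.0348] ang [-0.132, 0.094, 0.299]
off [0.0, 0.0, 0.076] ang [-0.0, -0.0, 0.0]
[0.5001843  0.07149808 0.25839227]
```

>>> drive_tool([
  {"gripper":0,"offset":[-0.035,-0.033,0.004],"angular":[-0.044,0.031,0.1]},
  {"gripper":0,"offset":[-0.071,-0.067,0.008],"angular":[-0.088,0.063,0.2]},
  {"gripper":0,"offset":[-0.106,-0.1,0.011],"angular":[-0.132,0.094,0.3]},
  {"gripper":0,"offset":[-0.106,-0.1,0.011],"angular":[-0.132,0.094,0.3]},
])

```text
t: 0.5
eef_pos: [0.3406, 0.4696, 0.2915]
tool_rot: [-0.024, 0.333, 0.941, 0.056]
contact_force: [1.1, 0.3, 0.6]
gripper_width: 0.998
grasp_force: 0.0
```

>>> drive_tool([
  {"gripper":0,"offset":[-0.042,-0.024,-0.002],"angular":[-0.044,0.031,0.1]},
  {"gripper":0,"offset":[-0.085,-0.049,-0.004],"angular":[-0.088,0.063,0.2]},
  {"gripper":0,"offset":[-0.127,-0.073,-0.006],"angular":[-0.132,0.094,0.3]},
  {"gripper":0,"offset":[-0.127,-0.073,-0.006],"angular":[-0.132,0.094,0.3]},
])

```text
t: 0.9
eef_pos: [0.3938, 0.3349, 0.2801]
tool_rot: [-0.048, 0.44, 0.89, 0.114]
contact_force: [-0.1, 0.8, 0.5]
gripper_width: 0.998
grasp_force: 0.0
```

>>> drive_tool([
  {"gripper":0,"offset":[-0.046,-0.013,-0.007],"angular":[-0.044,0.031,0.1]},
  {"gripper":0,"offset":[-0.093,-0.027,-0.015],"angular":[-0.088,0.063,0.2]},
  {"gripper":0,"offset":[-0.139,-0.04,-0.022],"angular":[-0.132,0.094,0.3]},
  {"gripper":0,"offset":[-0.139,-0.04,-0.022],"angular":[-0.132,0.094,0.3]},
])

```text
t: 1.3
eef_pos: [0.4476, 0.2006, 0.269]
tool_rot: [-0.072, 0.538, 0.822, 0.171]
contact_force: [0.2, 0.2, 0.2]
gripper_width: 1.004
grasp_force: 0.0
```

>>> drive_tool([
  {"gripper":0,"offset":[-0.047,-0.001,-0.012],"angular":[-0.044,0.031,0.1]},
  {"gripper":0,"offset":[-0.095,-0.003,-0.023],"angular":[-0.088,0.063,0.2]},
  {"gripper":0,"offset":[-0.142,-0.004,-0.035],"angular":[-0.132,0.094,0.3]},
  {"gripper":0,"offset":[-0.142,-0.004,-0.035],"angular":[-0.132,0.094,0.3]},
  {"gripper":0,"offset":[-0.142,-0.004,-0.035],"angular":[-0.132,0.094,0.3]},
])

```text
t: 1.8
eef_pos: [0.4998, 0.0714, 0.2582]
tool_rot: [-0.095, 0.623, 0.744, 0.222]
contact_force: [-1.7, -0.0, -0.2]
gripper_width: 1.0
grasp_force: 0.0
```

```bash
python3 - <<'E'
from nav import *
p,R,s=cur();print(s["t"],p,w2bed(p),s["contact_force"],s["q"].round(2))
plan([(bed2w((-.0079,0,.17)),inbed(.4727),1),(bed2w((-.0079,0,.094)),inbed(.4727),1)])
E
```

```text
1.8 [0.49977937 0.07142755 0.25817189] [-0.00816614  0.00036741  0.16989192] [-1.65869774 -0.04020692 -0.23929096] [-0.31  0.24  0.31  2.13 -0.79  0.8   0.74]
off [0.0001, 0.0004, -0.0001] ang [0.0, -0.0, -0.005]
off [0.0, 0.0, 0.076] ang [-0.0, -0.0, 0.0]
```

>>> drive_tool([
  {"gripper":0,"offset":[0,0,0.04],"angular":[0,0,0]},
  {"gripper":60,"offset":[0,0,0.065],"angular":[0,0,0]},
  {"gripper":100,"offset":[0,0,0.076],"angular":[0,0,0]},
  {"gripper":100,"offset":[0,0,0.076],"angular":[0,0,0]},
], grip_force=40)

```text
t: 2.2
eef_pos: [0.5088, 0.1085, 0.1905]
tool_rot: [-0.097, 0.621, 0.745, 0.222]
contact_force: [-0.2, -0.3, 0.5]
gripper_width: 0.607
grasp_force: 0.0
```

>>> drive_tool([
  {"gripper":255,"offset":[0,0,0],"angular":[0,0,0]},
  {"gripper":255,"offset":[0,0,0],"angular":[0,0,0]},
  {"gripper":255,"offset":[0,0,0],"angular":[0,0,0]},
  {"gripper":255,"offset":[0,0,0],"angular":[0,0,0]},
  {"gripper":255,"offset":[0,0,0],"angular":[0,0,0]},
])

```text
t: 2.7
eef_pos: [0.5089, 0.1055, 0.1922]
tool_rot: [-0.096, 0.622, 0.744, 0.223]
contact_force: [-6.8, -1.9, 4.3]
gripper_width: 0.341
grasp_force: 40.4
```

```bash
python3 - <<'E'
from nav import *
p,R,s=cur();print(s["t"],w2bed(p),Rb.T@s["contact_force"],s["gripper_width"]*85,s["grasp_force"])
plan([(bed2w((-.0079,0,.094)),inbed(.0),1)])
im=optics.read_camera("top");cv2.imwrite("pics/t1.png",im);crop("top",195,200,110,80,7,"pics/c4.png",im)
E
```

```text
2.7 [-0.00801408  0.0014364   0.09503904] [-1.32625586  5.95694318  5.58313359] 28.94528036174042 40.35032629966736
off [-0.0006, 0.0013, 0.001] ang [-0.0, -0.002, 0.598]
```

View pics/c4.png

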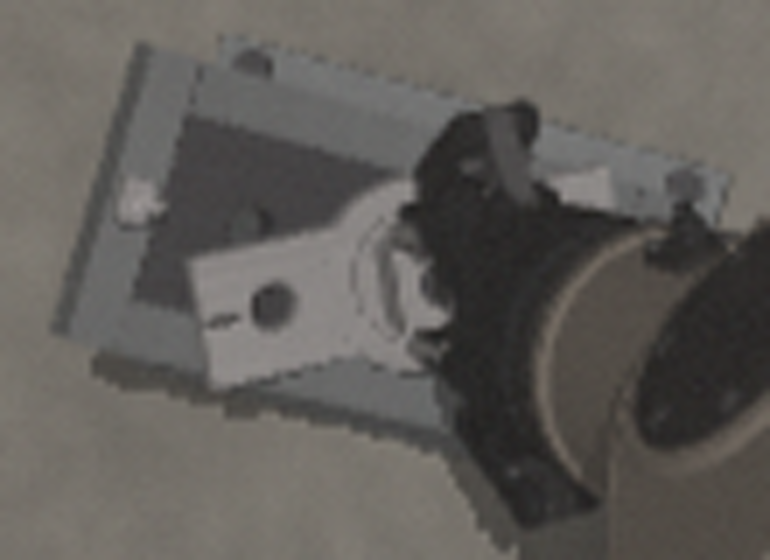

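Both fingers hold the boss: width is 29 mm, the flange has not moved, and the mark is still at (222,320). I'll turn it now.

>>> drive_tool([
  {"gripper":255,"offset":[0,0,0],"angular":[0,0,0.12]},
  {"gripper":255,"offset":[0,0,0],"angular":[0,0,0.24]},
  {"gripper":255,"offset":[0,0,0],"angular":[0,0,0.36]},
  {"gripper":255,"offset":[0,0,0],"angular":[0,0,0.48]},
  {"gripper":255,"offset":[0,0,0],"angular":[0,0,0.59]},
])

```text
t: 3.25
eef_pos: [0.5092, 0.1054, 0.1922]
tool_rot: [-0.144, 0.778, 0.58, 0.195]
contact_force: [-4.5, -2.0, 2.3]
gripper_width: 0.343
grasp_force: 40.2
```

>>> drive_tool([
  {"gripper":255,"offset":[0,0,0],"angular":[0,0,0.01]},
  {"gripper":255,"offset":[0,0,0],"angular":[0,0,0.01]},
  {"gripper":255,"offset":[0,0,0],"angular":[0,0,0.01]},
])

```text
t: 3.55
eef_pos: [0.5092, 0.1054, 0.1922]
tool_rot: [-0.145, 0.779, 0.578, 0.195]
contact_force: [-4.6, -2.7, 3.1]
gripper_width: 0.339
grasp_force: 40.3
```

```bash
python3 - <<'E'
from nav import *
p,R,s=cur();print(s["t"],w2bed(p),Rb.T@s["contact_force"],s["torque"],s["gripper_width"]*85,s["grasp_force"])
im=optics.read_camera("top");cv2.imwrite("pics/t2.png",im)
plan([(bed2w((-.0079,0,.094)),inbed(.0),1)])
E
```

```text
3.55 [-0.00801549  0.0011088   0.09505158] [-2.01799829  3.61866535  4.53946202] [-0.78150776  0.97489059  0.31258852] 28.781909581744856 40.32978951931
off [0.0001, 0.0011, 0.001] ang [0.0, -0.002, -0.002]
```

>>> drive_tool([
  {"gripper":100,"offset":[0,0,0],"angular":[0,0,0]},
  {"gripper":60,"offset":[0,0,0],"angular":[0,0,0]},
  {"gripper":0,"offset":[0,0,-0.04],"angular":[0,0,0]},
  {"gripper":0,"offset":[0,0,-0.08],"angular":[0,0,0]},
  {"gripper":0,"offset":[0,0,-0.1],"angular":[0,0,0]},
])

```text
t: 4.1
eef_pos: [0.4974, 0.0591, 0.2829]
tool_rot: [-0.143, 0.779, 0.578, 0.197]
contact_force: [0.8, 0.2, -0.2]
gripper_width: 1.003
grasp_force: 0.0
```

```bash
python3 - <<'E'
from nav import *
p,R,s=cur();print(s["t"],w2bed(p),Rb.T@s["contact_force"],s["gripper_width"])
D=down(1.2784-np.pi/2)
plan([((.57,-.159,.21),D,2),((.57,-.159,.141),D,1)])
E
```

```text
4.1 [-0.00755172 -0.00093406  0.19755914] [ 0.23435836 -0.69983804 -0.36425832] 1.0029850873894748
off [-0.1, 0.0664, -0.0118] ang [0.003, -0.313, -0.002]
off [-0.1, 0.0662, 0.0127] ang [0.003, -0.313, -0.002]
off [0.0, 0.0, 0.069] ang [0.0, 0.0, 0.0]
```

>>> drive_tool([
  {"gripper":0,"offset":[-0.033,0.022,-0.004],"angular":[0,-0.104,0]},
  {"gripper":0,"offset":[-0.067,0.044,-0.008],"angular":[0.002,-0.208,0]},
  {"gripper":0,"offset":[-0.1,0.066,-0.012],"angular":[0.003,-0.313,-0.002]},
  {"gripper":0,"offset":[-0.1,0.066,-0.012],"angular":[0.003,-0.313,-0.002]},
])

```text
t: 4.5
eef_pos: [0.534, -0.0514, 0.2432]
tool_rot: [-0.071, 0.798, 0.591, 0.096]
contact_force: [-0.5, 1.1, -0.5]
gripper_width: 0.996
grasp_force: 0.0
```

>>> drive_tool([
  {"gripper":0,"offset":[-0.033,0.022,0.004],"angular":[0,-0.104,0]},
  {"gripper":0,"offset":[-0.067,0.044,0.008],"angular":[0.002,-0.208,0]},
  {"gripper":0,"offset":[-0.1,0.066,0.013],"angular":[0.003,-0.313,-0.002]},
  {"gripper":0,"offset":[-0.1,0.066,0.013],"angular":[0.003,-0.313,-0.002]},
  {"gripper":0,"offset":[-0.1,0.066,0.013],"angular":[0.003,-0.313,-0.002]},
])

```text
t: 5.0
eef_pos: [0.5686, -0.1562, 0.2062]
tool_rot: [-0.002, 0.802, 0.598, -0.002]
contact_force: [-0.3, 1.1, -0.8]
gripper_width: 1.005
grasp_force: 0.0
```

```bash
python3 - <<'E'
from nav import *
p,R,s=cur();print(s["t"],p,s["gripper_width"])
D=down(1.2784-np.pi/2)
plan([((.57,-.159,.21),D,1),((.57,-.159,.141),D,1)])
im=optics.read_camera("top");cv2.imwrite("pics/t3.png",im)
sc=optics.read_camera("scene")
a=np.zeros((560,770,3),np.uint8);a[:]=cv2.resize(im[200:280,195:305],None,fx=7,fy=7,interpolation=cv2.INTER_CUBIC)
b=cv2.resize(sc[110:230,220:280],None,fx=3,fy=3,interpolation=cv2.INTER_CUBIC)
a[:360,590:]=b
cv2.imwrite("pics/c5.png",a)
E
```

```text
5.0 [ 0.56859009 -0.15624686  0.20616376] 1.0049315849145735
off [-0.0022, 0.0021, -0.0038] ang [-0.006, 0.001, 0.003]
off [0.0, 0.0, 0.069] ang [0.0, 0.0, 0.0]
```

View pics/c5.png

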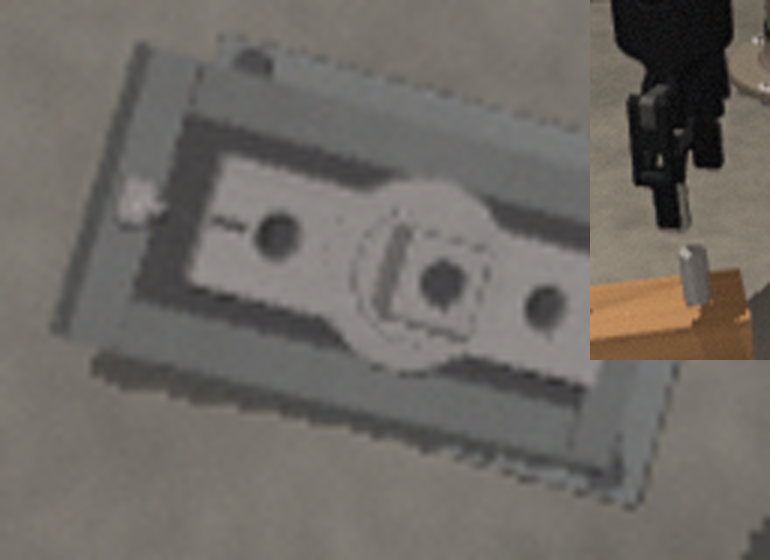

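The flange is aligned: the holes at (278,236) and (545,308) run through the mark at (230,223) to the pointer at about (160,205). The gripper is over the pin, so I'll descend and grip.

>>> drive_tool([
  {"gripper":0,"offset":[-0.002,0.002,0.02],"angular":[-0.006,0,0.003]},
  {"gripper":0,"offset":[-0.002,0.002,0.05],"angular":[-0.006,0,0.003]},
  {"gripper":0,"offset":[-0.002,0.002,0.065],"angular":[-0.006,0,0.003]},
  {"gripper":120,"offset":[-0.002,0.002,0.065],"angular":[-0.006,0,0.003]},
], grip_force=60)

```text
t: 5.5
eef_pos: [0.5683, -0.1581, 0.1399]
tool_rot: [-0.001, 0.802, 0.597, -0.001]
contact_force: [-0.2, 0.2, 0.6]
gripper_width: 0.857
grasp_force: 0.0
```

>>> drive_tool([
  {"gripper":255,"offset":[0,0,0],"angular":[0,0,0]},
  {"gripper":255,"offset":[0,0,0],"angular":[0,0,0]},
  {"gripper":255,"offset":[0,0,0],"angular":[0,0,0]},
  {"gripper":255,"offset":[0,0,0],"angular":[0,0,0]},
  {"gripper":255,"offset":[0,0,0],"angular":[0,0,0]},
])

```text
t: 6.0
eef_pos: [0.5698, -0.1592, 0.1424]
tool_rot: [0.001, 0.802, 0.597, 0.0]
contact_force: [-2.9, 0.3, 7.1]
gripper_width: 0.214
grasp_force: 58.3
```

```bash
python3 - <<'E'
from nav import *
p,R,s=cur();print(s["t"],p,s["contact_force"],s["torque"],s["gripper_width"]*85,s["grasp_force"],s["q"].round(2))
plan([((.57,-.159,.141),down(1.2784-np.pi/2),1)])
E
```

```text
6.0 [ 0.56975792 -0.15918913  0.14239459] [-2.93289106  0.26051508  7.09137992] [0.30279657 0.49536864 0.05255619] 18.22338879433684 58.31962112803012 [-0.25  0.6   0.56  1.92 -0.46  0.75  0.28]
off [0.0003, 0.0002, 0.0014] ang [0.002, 0.001, 0.001]
```

>>> drive_tool([
  {"gripper":150,"offset":[0,0,0],"angular":[0,0,0]},
  {"gripper":150,"offset":[0,0,-0.004],"angular":[0,0,0]},
  {"gripper":150,"offset":[0,0,-0.005],"angular":[0,0,0]},
])

```text
t: 6.3
eef_pos: [0.5698, -0.1594, 0.1469]
tool_rot: [0.001, 0.802, 0.597, -0.0]
contact_force: [-0.0, 0.4, 0.1]
gripper_width: 0.412
grasp_force: 0.0
```

>>> drive_tool([
  {"gripper":255,"offset":[0,0,0],"angular":[0,0,0]},
  {"gripper":255,"offset":[0,0,0],"angular":[0,0,0]},
  {"gripper":255,"offset":[0,0,0],"angular":[0,0,0]},
  {"gripper":255,"offset":[0,0,0],"angular":[0,0,0]},
  {"gripper":255,"offset":[0,0,0],"angular":[0,0,0]},
])

```text
t: 6.8
eef_pos: [0.5696, -0.1594, 0.1466]
tool_rot: [0.001, 0.802, 0.597, -0.0]
contact_force: [-1.5, 0.3, 6.1]
gripper_width: 0.218
grasp_force: 58.5
```

```bash
python3 - <<'E'
from nav import *
p,R,s=cur();print(s["t"],p,s["contact_force"],s["torque"],s["gripper_width"]*85,s["grasp_force"])
h=p[2]-.062;print("shoulder below tcp",h)
D=down(1.2784-np.pi/2)
tx=.044;TC=lambda zs:bed2w((tx,0,zs+h))
plan([(p+[0,0,.1],D,1),(TC(.1),Rt,3),(TC(.062),Rt,1)])
print(TC(.1))
E
```

```text
6.8 [ 0.5695819  -0.15940212  0.14663609] [-1.48494852  0.31720226  6.05873172] [0.09903616 0.36992694 0.03145153] 18.559336869771858 58.54284902103245
shoulder below tcp 0.08463609252813292
off [-0.0001, 0.0001, -0.1] ang [0.001, 0.002, 0.001]
off [0.08, -0.0443, -0.0163] ang [0.0, 0.207, 0.0]
off [0.0816, -0.0443, -0.0032] ang [0.0, 0.207, -0.0]
off [0.081, -0.0443, 0.0101] ang [-0.0, 0.207, -0.0]
off [-0.0, -0.0, 0.038] ang [0.0, 0.0, -0.0]
[0.51141262 0.10879847 0.29568074]
```

>>> drive_tool([
  {"gripper":255,"offset":[0,0,-0.03],"angular":[0,0,0]},
  {"gripper":255,"offset":[0,0,-0.07],"angular":[0,0,0]},
  {"gripper":255,"offset":[0,0,-0.11],"angular":[0,0,0]},
  {"gripper":255,"offset":[0,0,-0.14],"angular":[0,0,0]},
  {"gripper":255,"offset":[0,0,-0.14],"angular":[0,0,0]},
])

```text
t: 7.3
eef_pos: [0.5713, -0.16, 0.2902]
tool_rot: [0.003, 0.802, 0.597, 0.002]
contact_force: [0.4, -0.2, -2.1]
gripper_width: 0.215
grasp_force: 59.5
```

```bash
python3 - <<'E'
from nav import *
p,R,s=cur();print(s["t"],p,s["contact_force"],s["gripper_width"]*85)
h=.0846;TC=lambda zs:bed2w((.044,0,zs+h))
plan([(TC(.1),Rt,3),(TC(.062),Rt,1)])
E
```

```text
7.3 [ 0.5712547  -0.15999966  0.29022882] [ 0.37425156 -0.20013502 -2.05552737] 18.286025865716024
off [0.0801, -0.0449, -0.0022] ang [0.003, 0.208, 0.001]
off [0.0793, -0.0449, 0.0109] ang [0.003, 0.208, 0.001]
off [0.0764, -0.0449, 0.0238] ang [0.003, 0.208, 0.001]
off [0.0, -0.0, 0.038] ang [0.0, 0.0, -0.0]
```

>>> drive_tool([
  {"gripper":255,"offset":[0.04,-0.0225,-0.001],"angular":[0.001,0.104,0]},
  {"gripper":255,"offset":[0.08,-0.045,-0.002],"angular":[0.003,0.208,0.001]},
  {"gripper":255,"offset":[0.08,-0.045,-0.002],"angular":[0.003,0.208,0.001]},
])

```text
t: 7.6
eef_pos: [0.5473, -0.0641, 0.2863]
tool_rot: [-0.053, 0.798, 0.596, 0.064]
contact_force: [0.2, -0.2, -1.8]
gripper_width: 0.216
grasp_force: 59.5
```

>>> drive_tool([
  {"gripper":255,"offset":[0.04,-0.0225,0.005],"angular":[0.001,0.104,0]},
  {"gripper":255,"offset":[0.079,-0.045,0.011],"angular":[0.003,0.208,0.001]},
  {"gripper":255,"offset":[0.079,-0.045,0.011],"angular":[0.003,0.208,0.001]},
])

```text
t: 7.9
eef_pos: [0.5267, 0.0245, 0.2882]
tool_rot: [-0.101, 0.791, 0.59, 0.128]
contact_force: [1.0, -0.2, -2.5]
gripper_width: 0.212
grasp_force: 59.6
```

>>> drive_tool([
  {"gripper":255,"offset":[0.038,-0.0225,0.012],"angular":[0.001,0.104,0]},
  {"gripper":255,"offset":[0.076,-0.045,0.024],"angular":[0.003,0.208,0.001]},
  {"gripper":255,"offset":[0.076,-0.045,0.024],"angular":[0.003,0.208,0.001]},
  {"gripper":255,"offset":[0.076,-0.045,0.024],"angular":[0.003,0.208,0.001]},
  {"gripper":255,"offset":[0.076,-0.045,0.024],"angular":[0.003,0.208,0.001]},
])

```text
t: 8.4
eef_pos: [0.5095, 0.1079, 0.2912]
tool_rot: [-0.146, 0.78, 0.578, 0.192]
contact_force: [0.0, 0.2, -1.5]
gripper_width: 0.21
grasp_force: 59.6
```

```bash
cat > st.py <<'E'
from nav import *
import sys
h=.0846;tx=float(sys.argv[1]);zs=float(sys.argv[2])
p,R,s=cur();print("t",s["t"],"tcp bed",w2bed(p).round(4),"shoulder z",w2bed(p-h*-R.apply([0,0,1]))[2].round(4) if 0 else w2bed(p+h*R.apply([0,0,1])).round(4),"F bed",(Rb.T@s["contact_force"]).round(1),"tq bed",(Rb.T@s["torque"]).round(2),"w",(s["gripper_width"]*85).round(1))
plan([(bed2w((tx,0,zs+h)),Rt,1)])
E
python3 st.py .044 .062
python3 - <<'E'
from h import *
im=optics.read_camera("scene");crop("scene",335,100,110,90,6,"pics/c6.png",im)
E
```

```text
Traceback (most recent call last):
  File "st.py", line 4, in <module>
    p,R,s=cur();print("t",s["t"],"tcp bed",w2bed(p).round(4),"shoulder z",w2bed(p-h*-R.apply([0,0,1]))[2].round(4) if 0 else w2bed(p+h*R.apply([0,0,1])).round(4),"F bed",(Rb.T@s["contact_force"]).round(1),"tq bed",(Rb.T@s["torque"]).round(2),"w",(s["gripper_width"]*85).round(1))
                                                                                                                                                                                                                                                      ^^^^^^^^^^^^^^^^^^^^^^^^^^^^^
AttributeError: 'float' object has no attribute 'round'
```

View pics/c6.png

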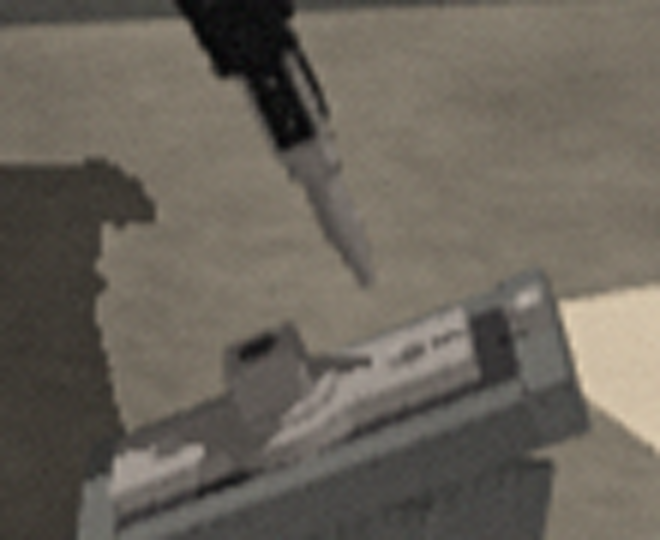

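The pin is held square to the bed: shoulder at about (305,160), tip at (367,285), hole at about (408,352), so it points at the upper hole. I'll check the tip prediction against the pixels.

```bash
sed -i 's/(s\["gripper_width"\]\*85).round(1)/round(s["gripper_width"]*85,1)/; s/"shoulder z",.* if 0 else /"shoulder",/' st.py; python3 st.py .044 .062; python3 - <<'E'
from nav import *
p,R,s=cur();tip=p+(.0846+.052)*R.apply([0,0,1])
c=lambda P:((proj("scene",P)-[335,100]-[.55,.08])*6).round()
print("tip",w2bed(tip),c(tip),"shoulder",c(p+.0846*R.apply([0,0,1])),"hole@.042",c(bed2w((.0421,0,.0105))))
E
```

```text
t 8.45 tcp bed [0.0407 0.0014 0.1815] shoulder [0.0406 0.0018 0.0969] F bed [-1.6 -0.  -1.8] tq bed [ 0.02  0.7  -0.04] w 18.3
off [0.0033, 0.0015, 0.0349] ang [-0.006, 0.002, -0.006]
tip [0.04049128 0.0020276  0.04494026] [[362. 278.]] shoulder [[309. 161.]] hole@.042 [[400. 353.]]
```

>>> drive_tool([
  {"gripper":255,"offset":[0.0035,0.0015,0.012],"angular":[-0.006,0.002,-0.006]},
  {"gripper":255,"offset":[0.0035,0.0015,0.025],"angular":[-0.006,0.002,-0.006]},
  {"gripper":255,"offset":[0.0035,0.0015,0.035],"angular":[-0.006,0.002,-0.006]},
  {"gripper":255,"offset":[0.0035,0.0015,0.042],"angular":[-0.006,0.002,-0.006]},
  {"gripper":255,"offset":[0.0035,0.0015,0.042],"angular":[-0.006,0.002,-0.006]},
])

```text
t: 8.95
eef_pos: [0.5164, 0.1311, 0.2549]
tool_rot: [-0.145, 0.778, 0.58, 0.193]
contact_force: [0.3, 0.0, -1.2]
gripper_width: 0.216
grasp_force: 59.6
```

```bash
python3 st.py .044 .046
```

```text
t 8.95 tcp bed [0.045  0.0016 0.1379] shoulder [0.045  0.0019 0.0533] F bed [-0.4 -0.3 -1.1] tq bed [-0.02  0.67 -0.02] w 18.3
off [-0.001, 0.0016, 0.0073] ang [-0.004, 0.0, 0.002]
```

>>> drive_tool([
  {"gripper":255,"offset":[0,0.0015,0.003],"angular":[-0.004,0,0]},
  {"gripper":255,"offset":[0,0.0015,0.006],"angular":[-0.004,0,0]},
  {"gripper":255,"offset":[0,0.0015,0.009],"angular":[-0.004,0,0]},
  {"gripper":255,"offset":[0,0.0015,0.009],"angular":[-0.004,0,0]},
])

```text
t: 9.35
eef_pos: [0.5193, 0.1339, 0.2479]
tool_rot: [-0.144, 0.778, 0.579, 0.195]
contact_force: [-2.1, -1.1, -2.5]
gripper_width: 0.213
grasp_force: 59.7
```

```bash
python3 st.py .045 .036
```

```text
t 9.35 tcp bed [ 0.0448 -0.0003  0.1301] shoulder [ 0.0449 -0.0004  0.0455] F bed [-2.7  1.7 -1.5] tq bed [0.33 1.36 0.08] w 18.1
off [0.0001, -0.0003, 0.0095] ang [0.002, -0.001, 0.001]
```

The tip is 6 mm into the seat plate without axial force, and the taper is already taking the flange's weight. I'll keep pushing.

>>> drive_tool([
  {"gripper":255,"offset":[0,0,0.003],"angular":[0,0,0]},
  {"gripper":255,"offset":[0,0,0.006],"angular":[0,0,0]},
  {"gripper":255,"offset":[0,0,0.009],"angular":[0,0,0]},
  {"gripper":255,"offset":[0,0,0.009],"angular":[0,0,0]},
])

```text
t: 9.75
eef_pos: [0.5208, 0.139, 0.2402]
tool_rot: [-0.144, 0.778, 0.579, 0.195]
contact_force: [-2.6, 0.2, -2.2]
gripper_width: 0.213
grasp_force: 59.7
```

```bash
python3 st.py .045 .028
```

```text
t 9.75 tcp bed [ 0.0458 -0.0003  0.1208] shoulder [ 0.046  -0.0003  0.0362] F bed [-1.6  2.5 -1.7] tq bed [0.4  0.89 0.05] w 18.1
off [-0.0008, -0.0003, 0.0082] ang [0.001, -0.002, 0.003]
```

>>> drive_tool([
  {"gripper":255,"offset":[0,-0.0005,0.003],"angular":[0,0,0]},
  {"gripper":255,"offset":[0,-0.0005,0.006],"angular":[0,0,0]},
  {"gripper":255,"offset":[0,-0.0005,0.008],"angular":[0,0,0]},
  {"gripper":255,"offset":[0,-0.0005,0.008],"angular":[0,0,0]},
])

```text
t: 10.15
eef_pos: [0.5215, 0.1431, 0.2336]
tool_rot: [-0.144, 0.778, 0.58, 0.196]
contact_force: [-3.0, 3.3, 0.6]
gripper_width: 0.211
grasp_force: 59.9
```

```bash
python3 st.py .045 .020
```

```text
t 10.15 tcp bed [0.0464 0.0002 0.113 ] shoulder [0.0466 0.0002 0.0284] F bed [ 2.3  3.8 -0.6] tq bed [ 0.82 -0.13  0.01] w 17.9
off [-0.0014, 0.0002, 0.0084] ang [0.001, -0.003, 0.003]
```

>>> drive_tool([
  {"gripper":255,"offset":[0.0015,-0.001,0.001],"angular":[0,0,0]},
  {"gripper":255,"offset":[0.0015,-0.001,0.004],"angular":[0,0,0]},
  {"gripper":255,"offset":[0.0015,-0.001,0.007],"angular":[0,0,0]},
  {"gripper":255,"offset":[0.0015,-0.001,0.007],"angular":[0,0,0]},
])

```text
t: 10.55
eef_pos: [0.522, 0.1471, 0.2276]
tool_rot: [-0.144, 0.778, 0.579, 0.195]
contact_force: [-1.2, 2.5, -0.9]
gripper_width: 0.213
grasp_force: 59.7
```

```bash
python3 st.py .045 .016
```

```text
t 10.55 tcp bed [0.0471 0.0009 0.1059] shoulder [0.0472 0.0007 0.0213] F bed [ 1.3  1.9 -1.7] tq bed [ 0.37  0.14 -0.09] w 18.1
off [-0.0021, 0.0009, 0.0053] ang [0.002, -0.002, 0.002]
```

Forces are low. I'll ease sideways a little and push the remaining 11 mm.

>>> drive_tool([
  {"gripper":255,"offset":[0.0005,-0.0005,0.003],"angular":[0,0,0]},
  {"gripper":255,"offset":[0.0005,-0.0005,0.006],"angular":[0,0,0]},
  {"gripper":255,"offset":[0.0005,-0.0005,0.007],"angular":[0,0,0]},
  {"gripper":255,"offset":[0.0005,-0.0005,0.007],"angular":[0,0,0]},
])

```text
t: 10.95
eef_pos: [0.5228, 0.1504, 0.2218]
tool_rot: [-0.143, 0.778, 0.579, 0.195]
contact_force: [0.8, 0.8, -1.9]
gripper_width: 0.216
grasp_force: 59.6
```

```bash
python3 st.py .047 .0105
```

```text
t 10.95 tcp bed [0.0473 0.0011 0.0992] shoulder [0.0474 0.0009 0.0146] F bed [-0.  -0.6 -2.2] tq bed [ 0.03  0.31 -0.05] w 18.4
off [-0.0003, 0.0011, 0.0041] ang [0.003, -0.001, 0.002]
```

>>> drive_tool([
  {"gripper":255,"offset":[0,0,0.002],"angular":[0,0,0]},
  {"gripper":255,"offset":[0,0,0.004],"angular":[0,0,0]},
  {"gripper":255,"offset":[0,0,0.0055],"angular":[0,0,0]},
  {"gripper":255,"offset":[0,0,0.0055],"angular":[0,0,0]},
])

```text
t: 11.35
eef_pos: [0.5236, 0.1524, 0.2178]
tool_rot: [-0.144, 0.778, 0.579, 0.196]
contact_force: [-4.9, -2.9, 8.6]
gripper_width: 0.211
grasp_force: 61.0
```

```bash
python3 st.py .047 .0105
```

```text
t 11.35 tcp bed [0.0474 0.0009 0.0946] shoulder [0.0476 0.0007 0.01  ] F bed [0.4 3.9 9.6] tq bed [ 0.73  0.37 -0.03] w 17.9
off [-0.0004, 0.0009, -0.0005] ang [0.003, -0.003, 0.001]
```

The pin seats at z = 0.010 with 10 N axial force. I'll release it and back off.

>>> drive_tool([
  {"gripper":170,"offset":[0,0,0],"angular":[0,0,0]},
  {"gripper":120,"offset":[0,0,0],"angular":[0,0,0]},
  {"gripper":60,"offset":[0,0,0],"angular":[0,0,0]},
  {"gripper":0,"offset":[0,0,-0.01],"angular":[0,0,0]},
  {"gripper":0,"offset":[0,0,-0.05],"angular":[0,0,0]},
])

```text
t: 11.85
eef_pos: [0.5146, 0.1316, 0.2592]
tool_rot: [-0.145, 0.778, 0.58, 0.192]
contact_force: [0.4, 0.6, 0.8]
gripper_width: 0.985
grasp_force: 0.0
```

>>> drive_tool([
  {"gripper":0,"offset":[0,0,-0.05],"angular":[0,0,0]},
  {"gripper":0,"offset":[0,0,-0.07],"angular":[0,0,0]},
  {"gripper":0,"offset":[0,0,-0.07],"angular":[0,0,0]},
])

```text
t: 12.15
eef_pos: [0.508, 0.0967, 0.3267]
tool_rot: [-0.142, 0.779, 0.578, 0.198]
contact_force: [0.0, -0.1, 0.3]
gripper_width: 0.998
grasp_force: 0.0
```

```bash
python3 - <<'E'
from nav import *
p,R,s=cur();print(s["t"],w2bed(p),s["gripper_width"])
D=down(1.2784-np.pi/2)
plan([((.575,-.249,.215),D,4),((.575,-.249,.146),D,1)])
im=optics.read_camera("scene");crop("scene",335,110,110,90,6,"pics/c7.png",im)
E
```

```text
12.15 [ 0.04753299 -0.00025213  0.21792391] 0.9979443335043522
off [-0.0819, 0.041, -0.012] ang [0.003, -0.157, -0.0]
off [-0.0828, 0.0409, -0.0019] ang [0.003, -0.157, -0.0]
off [-0.0824, 0.0409, 0.0082] ang [0.003, -0.157, -0.0]
off [-0.0808, 0.0409, 0.0182] ang [0.003, -0.157, -0.0]
off [0.0, 0.0, 0.069] ang [0.0, 0.0, 0.0]
```

View pics/c7.png

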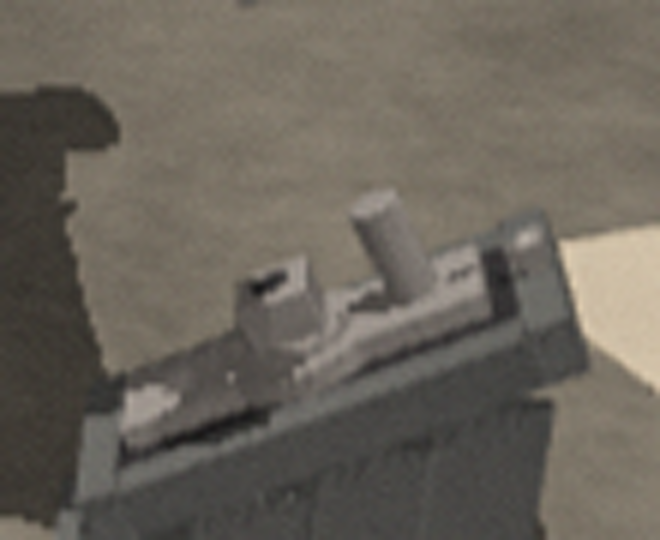

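The pin stands flush on the flange (handle from (375,200) to (415,295)). Next is the bolt.

>>> drive_tool([
  {"gripper":0,"offset":[-0.041,0.02,-0.006],"angular":[0.001,-0.078,0]},
  {"gripper":0,"offset":[-0.082,0.041,-0.012],"angular":[0.003,-0.157,0]},
  {"gripper":0,"offset":[-0.082,0.041,-0.012],"angular":[0.003,-0.157,0]},
])

```text
t: 12.5
eef_pos: [0.5237, 0.0084, 0.2928]
tool_rot: [-0.107, 0.791, 0.585, 0.144]
contact_force: [-0.3, 0.9, -1.0]
gripper_width: 0.999
grasp_force: 0.0
```

>>> drive_tool([
  {"gripper":0,"offset":[-0.041,0.02,-0.001],"angular":[0.001,-0.078,0]},
  {"gripper":0,"offset":[-0.083,0.041,-0.002],"angular":[0.003,-0.157,0]},
  {"gripper":0,"offset":[-0.083,0.041,-0.002],"angular":[0.003,-0.157,0]},
])

```text
t: 12.8
eef_pos: [0.5403, -0.078, 0.2648]
tool_rot: [-0.072, 0.798, 0.591, 0.094]
contact_force: [-0.4, 0.6, -0.2]
gripper_width: 0.999
grasp_force: 0.0
```

>>> drive_tool([
  {"gripper":0,"offset":[-0.041,0.02,0.004],"angular":[0.001,-0.078,0]},
  {"gripper":0,"offset":[-0.082,0.041,0.008],"angular":[0.003,-0.157,0]},
  {"gripper":0,"offset":[-0.082,0.041,0.008],"angular":[0.003,-0.157,0]},
])

```text
t: 13.1
eef_pos: [0.5571, -0.1635, 0.2372]
tool_rot: [-0.037, 0.802, 0.595, 0.044]
contact_force: [-0.3, 0.8, 0.0]
gripper_width: 0.999
grasp_force: 0.0
```

>>> drive_tool([
  {"gripper":0,"offset":[-0.04,0.02,0.009],"angular":[0.001,-0.078,0]},
  {"gripper":0,"offset":[-0.081,0.041,0.018],"angular":[0.003,-0.157,0]},
  {"gripper":0,"offset":[-0.081,0.041,0.018],"angular":[0.003,-0.157,0]},
  {"gripper":0,"offset":[-0.081,0.041,0.018],"angular":[0.003,-0.157,0]},
  {"gripper":0,"offset":[-0.081,0.041,0.018],"angular":[0.003,-0.157,0]},
])

```text
t: 13.6
eef_pos: [0.5744, -0.245, 0.2114]
tool_rot: [-0.003, 0.801, 0.598, -0.003]
contact_force: [0.6, -0.0, 0.4]
gripper_width: 0.999
grasp_force: 0.0
```

```bash
python3 - <<'E'
from nav import *
p,R,s=cur();print(s["t"],p,s["gripper_width"])
D=down(1.2784-np.pi/2)
plan([((.575,-.249,.146),D,1)])
E
```

```text
13.6 [ 0.57440702 -0.24503765  0.21139962] 0.998640918202743
off [-0.0036, 0.0022, 0.0654] ang [-0.01, 0.001, 0.005]
```

>>> drive_tool([
  {"gripper":0,"offset":[-0.0035,0.002,0.02],"angular":[-0.01,0,0.005]},
  {"gripper":0,"offset":[-0.0035,0.002,0.05],"angular":[-0.01,0,0.005]},
  {"gripper":0,"offset":[-0.0035,0.002,0.065],"angular":[-0.01,0,0.005]},
  {"gripper":120,"offset":[-0.0035,0.002,0.065],"angular":[-0.01,0,0.005]},
  {"gripper":150,"offset":[-0.0035,0.002,0.065],"angular":[-0.01,0,0.005]},
])

```text
t: 14.1
eef_pos: [0.5751, -0.2507, 0.1476]
tool_rot: [0.002, 0.803, 0.596, -0.001]
contact_force: [0.1, -0.6, -1.0]
gripper_width: 0.691
grasp_force: 0.0
```

>>> drive_tool([
  {"gripper":255,"offset":[0,0,0],"angular":[0,0,0]},
  {"gripper":255,"offset":[0,0,0],"angular":[0,0,0]},
  {"gripper":255,"offset":[0,0,0],"angular":[0,0,0]},
  {"gripper":255,"offset":[0,0,0],"angular":[0,0,0]},
  {"gripper":255,"offset":[0,0,0],"angular":[0,0,0]},
])

```text
t: 14.6
eef_pos: [0.5753, -0.2513, 0.1482]
tool_rot: [0.002, 0.803, 0.596, -0.0]
contact_force: [-1.0, 0.7, 5.8]
gripper_width: 0.185
grasp_force: 58.5
```

```bash
python3 - <<'E'
from nav import *
p,R,s=cur();print(s["t"],p,s["contact_force"],s["torque"],s["gripper_width"]*85,s["grasp_force"])
E
```

```text
14.6 [ 0.57525267 -0.25131423  0.14821897] [-1.03148141  0.68533668  5.84061243] [0.27752586 0.31374167 0.00824027] 15.686461514901431 58.51561188697815
```

>>> drive_tool([
  {"gripper":130,"offset":[0,0,0],"angular":[0,0,0]},
  {"gripper":130,"offset":[0,-0.001,0.003],"angular":[0,0,0]},
  {"gripper":130,"offset":[0,-0.001,0.005],"angular":[0,0,0]},
  {"gripper":130,"offset":[0,-0.001,0.005],"angular":[0,0,0]},
])

```text
t: 15.0
eef_pos: [0.5735, -0.2506, 0.1414]
tool_rot: [0.001, 0.803, 0.596, -0.001]
contact_force: [-0.2, -0.1, -0.7]
gripper_width: 0.492
grasp_force: 0.0
```

>>> drive_tool([
  {"gripper":255,"offset":[0,0,0],"angular":[0,0,0]},
  {"gripper":255,"offset":[0,0,0],"angular":[0,0,0]},
  {"gripper":255,"offset":[0,0,0],"angular":[0,0,0]},
  {"gripper":255,"offset":[0,0,0],"angular":[0,0,0]},
  {"gripper":255,"offset":[0,0,0],"angular":[0,0,0]},
])

```text
t: 15.5
eef_pos: [0.5738, -0.2509, 0.1421]
tool_rot: [0.002, 0.803, 0.596, -0.001]
contact_force: [-0.7, 0.2, 3.0]
gripper_width: 0.209
grasp_force: 58.6
```

```bash
python3 - <<'E'
from nav import *
p,R,s=cur();print(s["t"],p,s["contact_force"],s["torque"],s["gripper_width"]*85,s["grasp_force"])
E
```

```text
15.5 [ 0.57383977 -0.25091685  0.142086  ] [-0.66699222  0.15432934  3.02863673] [ 0.14582851  0.24218576 -0.02353867] 17.727971503091243 58.59474778175354
```

>>> drive_tool([
  {"gripper":255,"offset":[0,0,-0.03],"angular":[0,0,0]},
  {"gripper":255,"offset":[0,0,-0.07],"angular":[0,0,0]},
  {"gripper":255,"offset":[0,0,-0.11],"angular":[0,0,0]},
  {"gripper":255,"offset":[0,0,-0.13],"angular":[0,0,0]},
  {"gripper":255,"offset":[0,0,-0.13],"angular":[0,0,0]},
])

```text
t: 16.0
eef_pos: [0.5751, -0.2513, 0.275]
tool_rot: [0.004, 0.803, 0.596, 0.001]
contact_force: [0.6, -0.3, -1.0]
gripper_width: 0.207
grasp_force: 58.9
```

```bash
python3 - <<'E'
from nav import *
p,R,s=cur();print(s["t"],p,s["contact_force"],s["gripper_width"]*85)
plan([(bed2w((-.054,.0008,.165)),Rt,4)])
print(bed2w((-.054,.0008,.165)))
E
```

```text
16.0 [ 0.57505517 -0.25125453  0.27498853] [ 0.64465164 -0.26968882 -0.97424654] 17.620276191409026
off [0.0623, -0.0415, 0.0102] ang [0.002, 0.157, 0.0]
off [0.0605, -0.0415, 0.0178] ang [0.002, 0.157, 0.0]
off [0.0579, -0.0415, 0.0252] ang [0.002, 0.157, 0.0]
off [0.0543, -0.0414, 0.0322] ang [0.002, 0.157, 0.0]
[0.48836207 0.03500016 0.23233489]
```

>>> drive_tool([
  {"gripper":255,"offset":[0.031,-0.021,0.005],"angular":[0.001,0.078,0]},
  {"gripper":255,"offset":[0.062,-0.0415,0.01],"angular":[0.002,0.157,0]},
  {"gripper":255,"offset":[0.062,-0.0415,0.01],"angular":[0.002,0.157,0]},
])

```text
t: 16.3
eef_pos: [0.5498, -0.1746, 0.259]
tool_rot: [-0.04, 0.8, 0.596, 0.048]
contact_force: [0.4, -1.0, -2.0]
gripper_width: 0.208
grasp_force: 59.0
```

>>> drive_tool([
  {"gripper":255,"offset":[0.03,-0.021,0.009],"angular":[0.001,0.078,0]},
  {"gripper":255,"offset":[0.0605,-0.0415,0.018],"angular":[0.002,0.157,0]},
  {"gripper":255,"offset":[0.0605,-0.0415,0.018],"angular":[0.002,0.157,0]},
])

```text
t: 16.6
eef_pos: [0.5279, -0.1038, 0.2487]
tool_rot: [-0.076, 0.796, 0.593, 0.096]
contact_force: [-0.6, 0.6, -1.0]
gripper_width: 0.208
grasp_force: 59.0
```

>>> drive_tool([
  {"gripper":255,"offset":[0.029,-0.021,0.0125],"angular":[0.001,0.078,0]},
  {"gripper":255,"offset":[0.058,-0.0415,0.025],"angular":[0.002,0.157,0]},
  {"gripper":255,"offset":[0.058,-0.0415,0.025],"angular":[0.002,0.157,0]},
])

```text
t: 16.9
eef_pos: [0.5062, -0.0328, 0.2388]
tool_rot: [-0.113, 0.789, 0.587, 0.144]
contact_force: [-0.1, 1.2, -2.2]
gripper_width: 0.205
grasp_force: 59.1
```

>>> drive_tool([
  {"gripper":255,"offset":[0.027,-0.021,0.016],"angular":[0.001,0.078,0]},
  {"gripper":255,"offset":[0.0545,-0.0415,0.032],"angular":[0.002,0.157,0]},
  {"gripper":255,"offset":[0.0545,-0.0415,0.032],"angular":[0.002,0.157,0]},
  {"gripper":255,"offset":[0.0545,-0.0415,0.032],"angular":[0.002,0.157,0]},
  {"gripper":255,"offset":[0.0545,-0.0415,0.032],"angular":[0.002,0.157,0]},
])

```text
t: 17.4
eef_pos: [0.4877, 0.0343, 0.2306]
tool_rot: [-0.145, 0.779, 0.578, 0.193]
contact_force: [0.8, 0.1, -0.9]
gripper_width: 0.203
grasp_force: 59.1
```

```bash
sed -i 's/^h=.0846/h=.080/' st.py; python3 st.py -.0535 .054;  python3 - <<'E'
from nav import *
im=optics.read_camera("scene");crop("scene",325,110,110,90,6,"pics/c8.png",im)
p,R,s=cur();c=lambda P:((proj("scene",P)-[325,110]-[.55,.08])*6).round().tolist()
z=R.apply([0,0,1])
print("tip",c(p+.12*z),"head under",c(p+.08*z),"hole",c(bed2w((-.0525,0,.0105))),"pin shoulder",c(bed2w((.0475,.0008,.0105))),"pin top",c(bed2w((.0475,.0008,.0525))))
E
```

```text
t 17.4 tcp bed [-0.0556  0.0012  0.1639] shoulder [-0.0556  0.0014  0.0839] F bed [-0.1 -0.7 -0.9] tq bed [-0.02  0.61  0.01] w 17.3
off [0.0021, 0.0013, 0.0299] ang [-0.003, 0.001, -0.004]
tip [[194.0, 314.0]] head under [[151.0, 229.0]] hole [[236.0, 381.0]] pin shoulder [[473.0, 287.0]] pin top [[432.0, 196.0]]
```

View pics/c8.png

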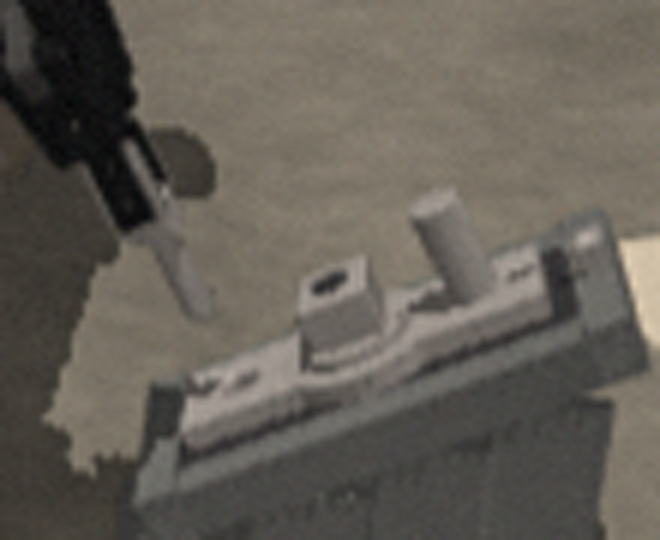

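The bolt points at the lower hole (tip (202,318), hole about (243,379)), shifted from prediction by the same small bias as the hole. The grip width is creeping, so I'll go straight in.

>>> drive_tool([
  {"gripper":255,"offset":[0.0025,0.0008,0.015],"angular":[-0.003,0,-0.004]},
  {"gripper":255,"offset":[0.0025,0.0008,0.03],"angular":[-0.003,0,-0.004]},
  {"gripper":255,"offset":[0.0025,0.0008,0.035],"angular":[-0.003,0,-0.004]},
  {"gripper":255,"offset":[0.0025,0.0008,0.039],"angular":[-0.003,0,-0.004]},
  {"gripper":255,"offset":[0.0025,0.0008,0.039],"angular":[-0.003,0,-0.004]},
])

```text
t: 17.95
eef_pos: [0.4934, 0.0548, 0.1972]
tool_rot: [-0.145, 0.778, 0.579, 0.194]
contact_force: [-0.4, -0.2, -2.2]
gripper_width: 0.208
grasp_force: 59.1
```

```bash
python3 st.py -.0525 .0105
```

```text
t 17.95 tcp bed [-0.0525  0.0017  0.1244] shoulder [-0.0525  0.0018  0.0444] F bed [-1.3  0.3 -1.8] tq bed [ 0.05  0.89 -0.01] w 17.7
off [0.0, 0.0017, 0.0339] ang [-0.002, -0.001, 0.001]
```

>>> drive_tool([
  {"gripper":255,"offset":[0,0.001,0.003],"angular":[-0.002,0,0]},
  {"gripper":255,"offset":[0,0.001,0.006],"angular":[-0.002,0,0]},
  {"gripper":255,"offset":[0,0.001,0.01],"angular":[-0.002,0,0]},
  {"gripper":255,"offset":[0,0.001,0.01],"angular":[-0.002,0,0]},
])

```text
t: 18.35
eef_pos: [0.4955, 0.0596, 0.1881]
tool_rot: [-0.145, 0.778, 0.579, 0.194]
contact_force: [-1.0, -1.7, -1.7]
gripper_width: 0.204
grasp_force: 59.2
```

```bash
python3 st.py -.0525 .0105
```

```text
t 18.35 tcp bed [-0.0522  0.0011  0.114 ] shoulder [-0.0521  0.0011  0.034 ] F bed [-2.5  0.4 -0.6] tq bed [ 0.23  1.13 -0.01] w 17.4
off [-0.0003, 0.0011, 0.0235] ang [-0.001, -0.001, 0.001]
```

Free running. I'll shift slightly down the slope (Fx is −2.5 N) and continue.

>>> drive_tool([
  {"gripper":255,"offset":[-0.0008,0,0.004],"angular":[0,0,0]},
  {"gripper":255,"offset":[-0.0008,0,0.008],"angular":[0,0,0]},
  {"gripper":255,"offset":[-0.0008,0,0.012],"angular":[0,0,0]},
  {"gripper":255,"offset":[-0.0008,0,0.012],"angular":[0,0,0]},
])

```text
t: 18.75
eef_pos: [0.497, 0.0645, 0.1771]
tool_rot: [-0.145, 0.778, 0.579, 0.194]
contact_force: [-1.4, -1.5, -3.2]
gripper_width: 0.208
grasp_force: 59.1
```

```bash
python3 st.py -.0525 .0105
```

```text
t 18.75 tcp bed [-0.0528  0.0011  0.1018] shoulder [-0.0527  0.0011  0.0218] F bed [-3.1  0.9 -2. ] tq bed [0.16 1.14 0.01] w 17.7
off [0.0003, 0.0011, 0.0113] ang [-0.001, -0.001, 0.001]
```

>>> drive_tool([
  {"gripper":255,"offset":[-0.0003,0,0.004],"angular":[0,0,0]},
  {"gripper":255,"offset":[-0.0003,0,0.008],"angular":[0,0,0]},
  {"gripper":255,"offset":[-0.0003,0,0.011],"angular":[0,0,0]},
  {"gripper":255,"offset":[-0.0003,0,0.0125],"angular":[0,0,0]},
  {"gripper":255,"offset":[-0.0003,0,0.0125],"angular":[0,0,0]},
])

```text
t: 19.25
eef_pos: [0.499, 0.069, 0.1669]
tool_rot: [-0.144, 0.778, 0.579, 0.195]
contact_force: [-4.0, -5.9, 7.6]
gripper_width: 0.208
grasp_force: 60.3
```

```bash
python3 st.py -.0525 .0105
```

```text
t 19.25 tcp bed [-0.0533  0.0004  0.0905] shoulder [-0.0531  0.0003  0.0105] F bed [-2.4  2.2  9.9] tq bed [0.63 1.16 0.05] w 17.7
off [0.0008, 0.0004, -0.0] ang [0.001, -0.002, 0.001]
```

The bolt is seated at 0.0105 with 10 N axial force. I'll release and withdraw.

>>> drive_tool([
  {"gripper":170,"offset":[0,0,0],"angular":[0,0,0]},
  {"gripper":120,"offset":[0,0,0],"angular":[0,0,0]},
  {"gripper":60,"offset":[0,0,0],"angular":[0,0,0]},
  {"gripper":0,"offset":[0,0,-0.01],"angular":[0,0,0]},
  {"gripper":0,"offset":[0,0,-0.05],"angular":[0,0,0]},
])

```text
t: 19.75
eef_pos: [0.4904, 0.0487, 0.2091]
tool_rot: [-0.147, 0.778, 0.58, 0.192]
contact_force: [1.0, -0.4, 0.9]
gripper_width: 0.986
grasp_force: 0.0
```

>>> drive_tool([
  {"gripper":0,"offset":[0,0,-0.04],"angular":[0,0,0]},
  {"gripper":0,"offset":[-0.05,0,-0.08],"angular":[0,0,0]},
  {"gripper":0,"offset":[-0.1,0,-0.1],"angular":[0,0,0]},
  {"gripper":0,"offset":[-0.1,0,-0.1],"angular":[0,0,0]},
])

```text
t: 20.15
eef_pos: [0.4519, -0.0871, 0.253]
tool_rot: [-0.143, 0.78, 0.577, 0.195]
contact_force: [-0.9, 0.1, -0.1]
gripper_width: 1.001
grasp_force: 0.0
```

```bash
python3 - <<'E'
from nav import *
p,R,s=cur();print(s["t"],w2bed(p),s["contact_force"])
# check bolt/pin by image code: compare c7-type pin region and dark lower hole region with/without bolt
im=optics.read_camera("scene");old=cv2.imread("pics/scene0.png")
P=((proj("scene",[bed2w((-.0525,0,.0265)),bed2w((-.0525,0,.0105)),bed2w((.0475,0,.0525))]))-[.55,.08]);print(P.round(1))
g=cv2.cvtColor(im,cv2.COLOR_BGR2GRAY);u,v=P[0].round().astype(int);print(g[v-5:v+11,u-7:u+10])
E
```

```text
20.15 [-0.15685179  0.00052106  0.24309848] [-0.85381997  0.13610718 -0.11133203]
[[361.6 168.1]
 [364.3 173.5]
 [397.  142.8]]
[[108 112 112 111 107 105 104 102 106 108 109 113 116 114 117 117 115]
 [113 114 114 116 113 108 104 102 104 105 108 112 115 117 118 116 119]
 [110 111 115 115 116 114 111 108 108 116 118 111 116 117 114 110 109]
 [109 110 109 111 115 118 125 122 115 141 142 129 112 112 111 108 110]
 [108 110 109 111 118 120  96  67  72 131 150 129 112 113 118 123 140]
 [111 108 109 112 129  91  44  25  68 139 137 121 116 139 147 148 153]
 [112 108 108 126 144 105  92 118 129 134 125 118 119 154 157 152 154]
 [115 109 108 128 141 134 131 145 130 118 117 116 114 137 156 151 151]
 [106 108 109 115 103 108 112 114 108 115 116 119 111 119 156 156 148]
 [ 95 106 125 135  97  76  88  97 105 114 115 116 114 120 150 154 150]
 [111 137 150 154 131  80  83  96 102 107 114 115 120 129 151 152 151]
 [118 156 156 152 111  74  77  89  97 102 110 120 132 148 155 153 152]
 [113 154 153 146  85  69  81  87  93 112 124 146 146 156 154 153 139]
 [110 155 156 151 126  89 135 137 136 144 145 152 152 140 140 126 112]
 [114 152 155 154 150 136 156 157 159 160 150 141 128 113 113 110 104]
 [125 153 152 154 155 155 158 153 145 137 126 114 103  94 103 106 104]]
```

The bolt head is where predicted: its socket is at (361,168) and it sits flush on the flange. Handing in.

```bash
python3 -c "
from station import bot
print(bot.hand_in())"
```

```text
the job is handed in; nothing more can be done
None
```

I turned the flange to its mark, pushed the drift pin and the bolt home with both shoulders seated on the flange, backed the gripper clear, and handed the job in at about 20 s of the 64 s; hand-in returned no verdict.

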